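# Lock the sieve into the straining stand

### The job

Pick up the small wire sieve by its black bar and hang it in the collar of the straining stand, its two lugs going down through the two gaps in the collar's rim. Then twist it gently clockwise, seen from above, until you feel the lugs come over their hidden locking notches and drop in, and let go: it must hang level and locked. Do not force it, and leave the cup below and the other things where they are.

Things in the scene. Friction and masses are not known exactly. Their poses are not given: they have to be found in the camera images.
- sieve: Loose wire sieve, about 0.25 kg: a steel basket of 80 mm outside diameter, 44 mm high, mesh in its bottom, two flat lugs standing out of its sides along +x and -x, and a black grip bar across the top along x, exactly above the lugs. Origin: centre of the underside; z up. It is the same after half a turn about z. It starts upright on the bench.
- grip (a point): Middle of the sieve's grip bar, 78 mm above its underside. The bar is 86 mm long (sieve's x), 14 mm wide (its y) and 22 mm high, rigid with the basket; 23 mm of free height between basket and bar.
- lug (a point): Middle of the sieve's +x lug, 44.5 mm from the sieve's axis, 34 mm above its underside. Both lugs are 10 mm wide, 8 mm high (undersides 30 mm above the sieve's underside) and reach 51 mm from the axis.
- stand: Straining stand fixed to the bench; origin at the centre of its underside, z up. Base plate 120 x 160 x 8 mm, two posts at y = +68 and -68 mm, and on them a round collar: 120 mm outside diameter (150 mm over the post brackets in y), bore 86 mm for the sieve's ring.
- collar (a point): Centre of the collar, level with the top of its rim, 151 mm above the stand's underside; axes as the stand. The rim is 5 mm thick; two gaps in it, 16 mm wide, lie at +x and at -x and let the sieve's lugs through. Under the rim runs an 11 mm high track for the lugs.
- ledge (a point): Centre of the track's ledge, 135 mm above the stand's underside. With its lugs on the ledge the sieve's underside is 105 mm above the stand's. A block stops counterclockwise turns at the gaps. Clockwise from above the ledge leads to two opposite notches, hidden by the rim, 15 mm long, 5 mm deep, with a solid end stop at the far end.
- notches (a point): On the collar's axis, level with the floor of the notches (130 mm above the stand's underside); it tells nothing of their angle. Their middles lie 0.5 to 1.1 rad clockwise of the gaps, different each time, out of sight, to be found by feel. With its lugs home the sieve's underside is 100 mm above the stand's and it cannot be lifted or turned out. Over 40 N between sieve and stand is forcing it.
- cup: Clear plastic cup, 83 mm across, 82 mm high, loose on the stand's base plate below the collar. Origin: centre of its underside.
- bottle: Small white hardener bottle with a red cap, 40 mm across, 95 mm high, loose on the bench. Origin: centre of its underside.
- tape: Roll of masking tape lying flat, 94 mm across, 19 mm high, loose on the bench. Origin: centre of its underside.
- tin: Round tin of bolts, 82 x 88 x 36 mm, loose on the bench. Origin: centre of its underside.

How it is judged (in metres and radians):
On the way, in this order (a step that is already met when the one before it is completed fails the run):
1. the sieve has been lifted off the bench (height (world z) of sieve above 0.04 m), for 0.1 s.
2. the sieve hangs in the collar with its lugs below the rim (z of sieve in the frame of stand between 0.095 and 0.1075 m and horizontal distance between sieve and collar below 0.006 m and angle between the x axis of sieve and the x axis of stand, either way round below 0.35 rad), for 0.1 s.
At the end, for the whole second after the job is handed in: The sieve hangs at rest in the collar, level within 0.05 rad and within 6 mm of the collar's axis, turned clockwise, with both lugs down in the notches: its underside 97 to 102 mm above the stand's underside (100 mm when home). The cup stands upright below it (z of sieve in the frame of stand between 0.097 and 0.102 m and horizontal distance between sieve and collar below 0.006 m and angle between the x axis of sieve and the x axis of stand, either way round above 0.35 rad and angle between sieve's own z axis and vertical below 0.05 rad and linear speed of sieve below 0.02 m/s and angle between cup's own z axis and vertical below 0.1 rad); the robot touches nothing.
It fails at once if the sieve is forced: more than 40 N between sieve and stand (contact force between sieve and stand above 40 N).
It fails at once if the cup is pushed more than 20 mm (distance of cup from where it was at the start of the episode above 0.02 m).
It fails at once if the bottle, the tape roll or the tin is moved by more than 30 mm (distance of any of bottle, tape, tin from where it was at the start of the episode above 0.03 m).
It also fails if it takes over 56 s, if anything falls off the work surface, if the arm or the gripper's body presses on something with over 40 N, if the wrist force passes 120 N, or if a joint passes its speed limit or range.

### The arm

A 6-joint arm with a two-finger parallel gripper is mounted at the origin on a cart in front of the work surface, level with it; the furniture and walls round the work are solid. World frame = base frame: x ahead of the robot, y to its left, z up, the work surface at z = 0. Lengths are in m, angles in degrees, forces in N, time in s.
With the tool pointing down it reaches from about 0.35 to 0.85 m from the base axis. Payload 8.1 kg.
Tool frame: the origin (TCP) lies midway between the tips of the shut fingers; the grasp point (between the pads) lies 19 mm behind it; z points along the fingers, x is the direction in which the jaws open and shut, and the axes are right-handed (so a half turn about z gives the same grasp; the last joint's range is limited). The gripper opens to 85 mm and grips with 20 to 120 N. Pads are 22 mm wide; open, the fingers measure 114 mm over their backs; the gripper's body (76 mm by 85 mm) begins 54 mm behind the grasp point. The pads swing forward as they close: fully open they stand 13 mm farther back than shut.
Start: joints at [62.372, 7.471, 85.268, -0, 87.261, -4.893], TCP at [0.232, 0.553, 0.231] pointing down, gripper open.
Joint ranges: [-169.43, 169.43], [-51.17, 129.36], [1.28, 143.12], [-76.62, 256.62], [0, 156.53], [-152.29, 152.29]. Speed limits (degrees/s): [136.94, 136.94, 159.86, 180, 180, 180].

### API

Orientations are given as [roll, pitch, yaw] about the fixed x, y, z axes, in that order (R = Rz(yaw) Ry(pitch) Rx(roll)).
In Python, from cell import r gives the robot as it stands.
- The arm moves only by the tool servo_tool, never from a script. Its arguments are lists of equal length, an entry for each row: "jaw": the closure in counts, from 0 (fully open) to 255 (shut); "dp": the shift along the world's x, y, z in m, a list of three; "angular": the turn, a rotation vector about the world's x, y, z in degrees, a list of three. A call has 1 to 12 rows; each row shifts and turns the commanded pose from where the row before left it; what a row does not reach is not made up. A row lasts 1/12 s, in which the tool goes at most 41.7 mm and 7.16 degrees, less where a joint would pass 70% of its speed; a pose out of reach is approached as far as the arm can. A call with a gripper value outside its range is refused whole. The fingers move at their own pace and stop on an object; the grip force is fixed at half the most. Time passes only in rows, so rows that do not move let the fingers close. It gives the time, the measured TCP pose, the force and the opening at its end, in the units of the state.
- r.sense(): the state, without advancing time (a new reading comes with each control period).
- r.read_camera(name): name is "scene" or "top" or "wrist"; returns a dict with "image" (420x560x3 uint8, red, green, blue), "fx", "fy", "cx", "cy" (pixels), "R" (3x3) and "t" (3): a world point X has camera coordinates R X + t; the wrist camera has in their place "mount" (4x4, takes a point from camera to tool coordinates, whose origin is the TCP and whose axes are the tool frame's). Camera axes: x right, y down, z forward; pixel columns grow to the right and rows downward; lengths in m; the calibration is good to about 2 mm. A picture is of the moment at which its call begins: read the wrist's pose just before it. There is no depth.
- r.job_done(): hands the job in, once; it reports no verdict.
The state is a dict: "t": time; "joint_pos": joint angles; "joint_vel": joint speeds; "joint_efforts": joint torques, N m; "ee_pos": TCP position; "ee_rot": TCP orientation; "ft_force": force on the tool from outside, world axes, zero at the start; "wrist_torque": the same for the moment, N m; "width": finger opening in m.
Only numpy, scipy, OpenCV 4.12 (cv2) and the standard library are available. Lean on these libraries where they do the work, as an engineer would, in place of code of your own. Each camera call takes 0.05 s, during which the arm holds its last target.

## Working session

There is one attempt and no reset: what is moved stays moved. The work goes in short steps, Python scripts to look and compute and a tool call to move; the robot and the scene stay as the last step left them, time stands still between calls to the robot, and variables do not carry over. Pictures are saved under pics/ and viewed, and the job is handed in when it is done.

Besides the shell and the picture viewer there is one more tool, called after "Request:" as name(argument=value, ...) on one line, values as JSON. servo_tool: Moves the arm, as the interface text tells. Its arguments: {"type":"object","properties":{"jaw":{"type":"array"},"dp":{"type":"array"},"angular":{"type":"array"}},"required":["jaw","dp","angular"]}

```bash
mkdir -p pics; ls; python3 - <<'E'
from cell import r
import cv2
s=r.sense();print({k:s[k] for k in ('t','ee_pos','ee_rot','ft_force','width')})
for n in('scene','top','wrist'):
    c=r.read_camera(n);cv2.imwrite(f'pics/{n}0.png',c['image'][:,:,::-1])
    print(n,{k:(v.tolist() if hasattr(v,'tolist') else v) for k,v in c.items() if k!='image'})
E
```

```text
pics
{'t': 0.0, 'ee_pos': array([0.23158548, 0.55288329, 0.2302268 ]), 'ee_rot': array([-1.79989221e+02,  1.08881169e-01,  6.72663788e+01]), 'ft_force': array([-0.22974772,  0.12280597,  0.95233166]), 'width': 0.08523482632446831}
scene {'fx': 477.8508317639251, 'fy': 477.8508317639251, 'cx': 270.83640270204074, 'cy': 206.14413598618637, 'R': [[0.6631665903184079, -0.7483011638721236, -0.01598254150884741], [-0.52575428071723, -0.45052820054535114, -0.7215308564579038], [0.5327217939909772, 0.4868980475017259, -0.6921977907694028]], 't': [-0.24651460822134597, 0.3935819472959421, 1.05524507096613]}
top {'fx': 519.6189815795886, 'fy': 519.6189815795886, 'cx': 283.37046288597526, 'cy': 206.27944489036588, 'R': [[-0.016901868058308775, -0.9998533210367381, 0.002768260815924743], [-0.9781204180787284, 0.015960192843583187, -0.20742642064570485], [0.20735181357690796, -0.006213586420184222, -0.9782467054634866]], 't': [0.10652514402497902, 0.5350571141241696, 1.1388265540863072]}
wrist {'fx': 328.0890181942624, 'fy': 328.0890181942624, 'cx': 273.5200021987747, 'cy': 210.62381405258338, 'mount': [[0.9999997907552977, 0.00017767995396702956, 0.0006220282900379356, 0.0021032037544140847], [-0.00033641326505538154, 0.9641292882386406, 0.26543285852841525, -0.0677832999646981], [-0.0005525535944539388, -0.26543301224656396, 0.9641291462735886, -0.143223173774371], [0.0, 0.0, 0.0, 1.0]]}
```

View pics/scene0.png

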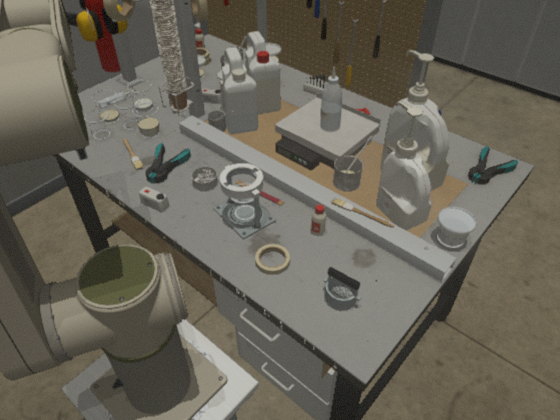

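View pics/top0.png

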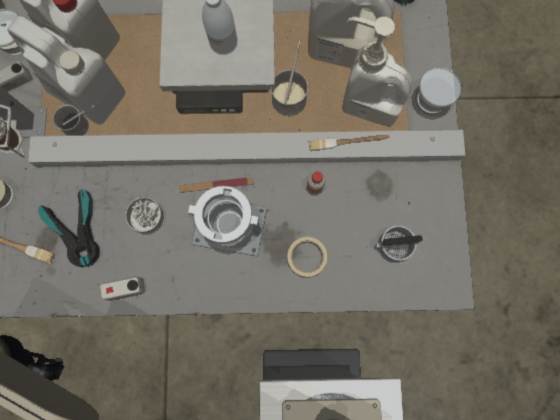

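View pics/wrist0.png

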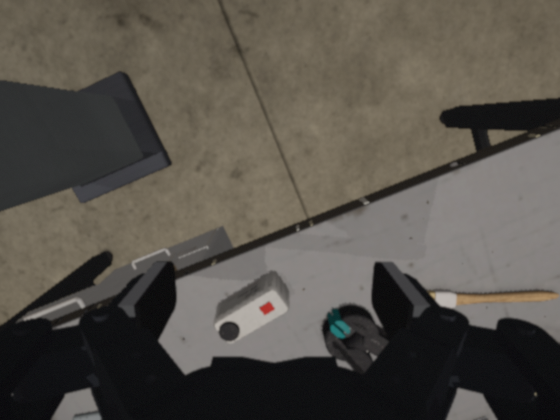

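The scene view shows the sieve at about (342,287) and the stand at (241,190). In the top view the sieve is at (398,243), its bar runs from (383,245) to (422,238), the collar is at (223,215), the tape at (307,257), the bottle at (317,182) and the tin at (144,215). I'll zoom in on the top view to measure.

```bash
cat > h.py <<'E'
import numpy as np,cv2
from cell import r
def ray(c,u,v,z):
    d=np.array([(u-c['cx'])/c['fx'],(v-c['cy'])/c['fy'],1.]);R=np.array(c['R']);t=np.array(c['t'])
    o=-R.T@t;d=R.T@d;return o+d*(z-o[2])/d[2]
def proj(c,X):
    p=np.array(c['R'])@X+np.array(c['t']);return np.array([p[0]/p[2]*c['fx']+c['cx'],p[1]/p[2]*c['fy']+c['cy']])
E
python3 - <<'E'
from h import *
c=r.read_camera('top');im=c['image'][:,:,::-1]
a=cv2.resize(im[180:260,180:270],None,fx=6,fy=6,interpolation=cv2.INTER_CUBIC)
b=cv2.resize(im[215:275,370:430],None,fx=8,fy=8,interpolation=cv2.INTER_CUBIC)
cv2.imwrite('pics/a.png',a);cv2.imwrite('pics/b.png',b)
s=r.read_camera('scene');i2=s['image'][:,:,::-1]
cv2.imwrite('pics/c.png',cv2.resize(i2[155:240,205:285],None,fx=7,fy=7,interpolation=cv2.INTER_CUBIC))
cv2.imwrite('pics/d.png',cv2.resize(i2[255:315,310:375],None,fx=8,fy=8,interpolation=cv2.INTER_CUBIC))
# bar: dark mask
g=im.max(2);m=(g<35).astype(np.uint8);m[:215]=0;m[270:]=0;m[:,:370]=0;m[:,430:]=0
n,l,st,ce=cv2.connectedComponentsWithStats(m);k=1+np.argmax(st[1:,4]);ys,xs=np.where(l==k);print(st[k],ce[k])
rect=cv2.minAreaRect(np.c_[xs,ys].astype(np.float32));bp=cv2.boxPoints(rect);print(rect)
for p in bp: print(ray(c,*p,.089))
print('ctr',ray(c,*rect[0],.085))
E
```

```text
Traceback (most recent call last):
ValueError: attempt to get argmax of an empty sequence
```

View pics/a.png

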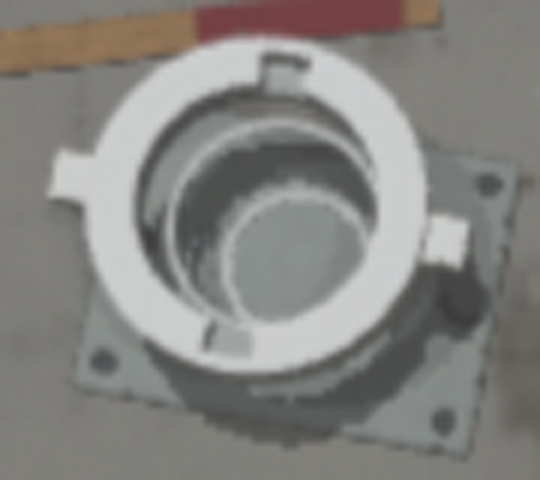

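View pics/b.png

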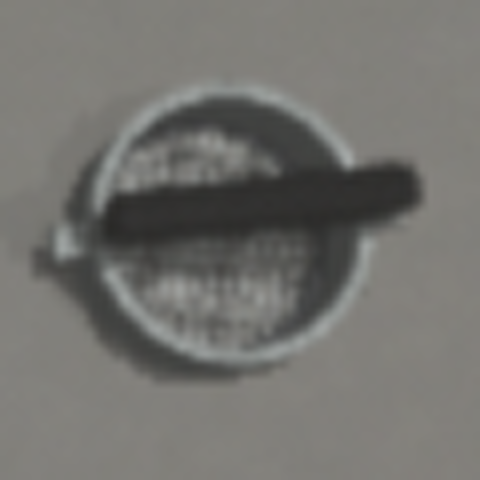

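View pics/c.png

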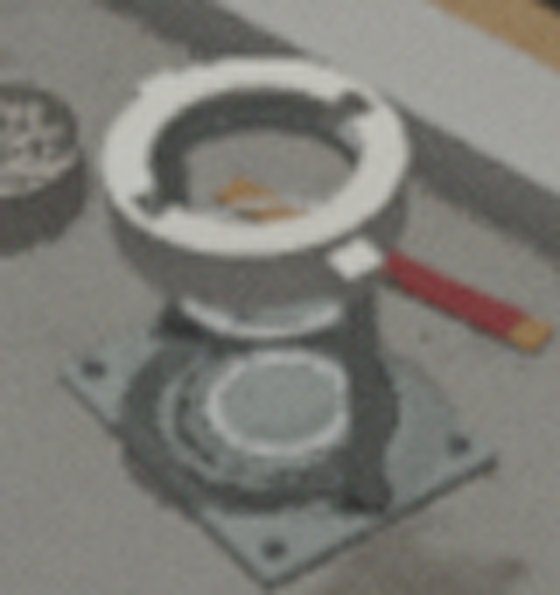

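View pics/d.png

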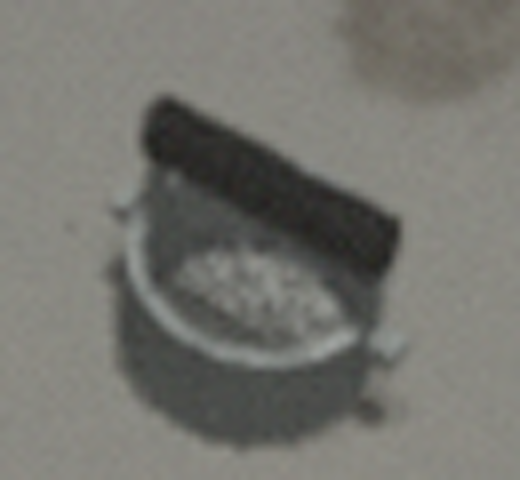

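```bash
python3 - <<'E'
from h import *
c=r.read_camera('top');im=c['image'][:,:,::-1]
g=im.max(2);m=(g<65).astype(np.uint8);m[:225]=0;m[260:]=0;m[:,:382]=0;m[:,430:]=0
n,l,st,ce=cv2.connectedComponentsWithStats(m);k=1+np.argmax(st[1:,4]);ys,xs=np.where(l==k);print(st[k],ce[k])
print('bar ctr',rect:=cv2.minAreaRect(np.c_[xs,ys].astype(np.float32)))
E=[(370+105/8,215+216/8),(370+420/8,215+188/8)]
P=[ray(c,*e,.085) for e in E];print(P,np.linalg.norm(P[1]-P[0]),(P[0]+P[1])/2,np.degrees(np.arctan2(*(P[0]-P[1])[1::-1])))
# basket rim (top z=.044), crop circle
pts=[(105,200),(228,86),(355,175),(235,358),(150,325),(320,330)]
Q=[ray(c,370+u/8,215+v/8,.044) for u,v in pts]
A=np.array([[2*q[0],2*q[1],1] for q in Q]);b=[q[0]**2+q[1]**2 for q in Q];x=np.linalg.lstsq(A,b,rcond=None)[0];print('basket',x[:2],np.sqrt(x[2]+x[0]**2+x[1]**2))
# collar: white mask ellipse on z=.151
w=(im.min(2)>170).astype(np.uint8);w[:175]=0;w[250:]=0;w[:,:180]=0;w[:,270:]=0
cs,_=cv2.findContours(w,cv2.RETR_CCOMP,cv2.CHAIN_APPROX_NONE)
for q in sorted(cs,key=cv2.contourArea)[-3:]:
    Q=np.array([ray(c,*p[0],.151)[:2] for p in q])
    ctr=Q.mean(0)
    for _ in range(4):
        A=np.c_[2*Q,np.ones(len(Q))];x=np.linalg.lstsq(A,(Q**2).sum(1),rcond=None)[0];R=np.sqrt(x[2]+x[:2]@x[:2])
        e=abs(np.linalg.norm(Q-x[:2],axis=1)-R);Q=Q[e<max(.003,1.5*np.median(e))]
    print('circle',x[:2],R,len(Q))
G=[ray(c,180+u/6,180+v/6,.151) for u,v in((284,75),(228,335))];print(G,np.linalg.norm(G[0]-G[1]),np.degrees(np.arctan2(*(G[0]-G[1])[1::-1])),(G[0]+G[1])/2)
# brackets
G=[ray(c,180+u/6,180+v/6,.151) for u,v in((48,175),(468,240))];print(G,np.linalg.norm(G[0]-G[1]),np.degrees(np.arctan2(*(G[0]-G[1])[1::-1]))-90,(G[0]+G[1])/2)
E
```

```text
[382 231  40  19 300] [402.29666667 240.43      ]
bar ctr ((401.7523498535156, 239.29664611816406), (37.992740631103516, 16.779821395874023), 8.426968574523926)
[array([ 0.44626877, -0.12137408,  0.085     ]), array([ 0.45263203, -0.20905836,  0.085     ])] 0.08791486684386213 [ 0.4494504  -0.16521622  0.085     ] 94.15068146605226
basket [ 0.44949416 -0.1665368 ] 0.03851710497166845
circle [0.15160781 0.06577099] 0.41266049243042413 1
circle [0.5039587  0.22740812] 0.044275035336939876 108
circle [0.50339524 0.22711639] 0.05862430843999809 148
[array([0.54845715, 0.21670818, 0.151     ]), array([0.45580714, 0.23566598, 0.151     ])] 0.09456966954839163 -11.564080739604497 [0.50213214 0.22618708 0.151     ]
[array([0.51366479, 0.29942014, 0.151     ]), array([0.48802207, 0.15200271, 0.151     ])] 0.14963104205498626 -9.867660687983658 [0.50084343 0.22571142 0.151     ]
```

The collar is near (0.503, 0.227), with the stand's yaw at about -10.5°. The sieve is near (0.449, -0.166), with its bar at about 94°. Both sizes match the given ones. I'll move over the sieve next.

Request:
servo_tool(jaw=[0,0,0,0,0,0,0,0,0,0,0,0], dp=[[0.011,-0.037,0],[0.011,-0.037,0],[0.011,-0.037,0],[0.011,-0.037,0],[0.011,-0.037,0],[0.011,-0.037,0],[0.011,-0.037,0],[0.011,-0.037,0],[0.011,-0.037,0],[0.011,-0.037,0],[0.011,-0.037,0],[0.011,-0.037,0]], angular=[[0,0,-5.25],[0,0,-5.25],[0,0,-5.25],[0,0,-5.25],[0,0,-5.25],[0,0,-5.25],[0,0,-5.25],[0,0,-5.25],[0,0,-5.25],[0,0,-5.25],[0,0,-5.25],[0,0,-5.25]])

```text
t: 1.3
ee_pos: [0.364, 0.1077, 0.2316]
ee_rot: [-180.0, -0.1, 4.0]
ft_force: [0.6, 0.3, 0.7]
width: 0.0857
```

Request:
servo_tool(jaw=[0,0,0,0,0,0,0,0,0,0], dp=[[0.0106,-0.0344,0],[0.0106,-0.0344,0],[0.0106,-0.0344,0],[0.0106,-0.0344,0],[0.0106,-0.0344,0],[0.0106,-0.0344,0],[0.0106,-0.0344,0],[0.0106,-0.0344,0],[0,0,0],[0,0,0]], angular=[[0,0,0],[0,0,0],[0,0,0],[0,0,0],[0,0,0],[0,0,0],[0,0,0],[0,0,0],[0,0,0],[0,0,0]])

```text
t: 2.13
ee_pos: [0.4485, -0.1673, 0.2308]
ee_rot: [-180.0, 0.1, 4.1]
ft_force: [0.6, -0.1, 0.1]
width: 0.0855
```

```bash
cat >> h.py <<'E'
from scipy.spatial.transform import Rotation as Ro
def wcam():
    s=r.sense();c=r.read_camera('wrist');T=np.eye(4);T[:3,:3]=Ro.from_euler('xyz',s['ee_rot'],degrees=True).as_matrix();T[:3,3]=s['ee_pos']
    M=T@np.array(c['mount']);c['R']=M[:3,:3].T;c['t']=-M[:3,:3].T@M[:3,3];return s,c
E
python3 - <<'E'
from h import *
s,c=wcam();print(s['t'],s['ee_pos'],s['ee_rot'],s['joint_pos'],s['ft_force'])
im=c['image'][:,:,::-1].copy();cv2.imwrite('pics/w1.png',im)
for y in(94.15,):
  for d in(-.043,0,.043):print(proj(c,np.array([.4495+d*np.cos(np.radians(y)),-.1655+d*np.sin(np.radians(y)),.089])))
E
```

```text
2.1333 [ 0.44846437 -0.16734283  0.23080287] [-1.79965547e+02  6.35553428e-02  4.08404058e+00] [-2.66010170e+01 -1.15728376e+01  1.03907653e+02 -2.80687648e-03
  8.77374230e+01 -3.06849259e+01] [ 0.5799934  -0.10406768  0.11421915]
[274.48812728 244.21897694]
[274.4865113  199.05996578]
[274.48476454 150.24629425]
```

View pics/w1.png

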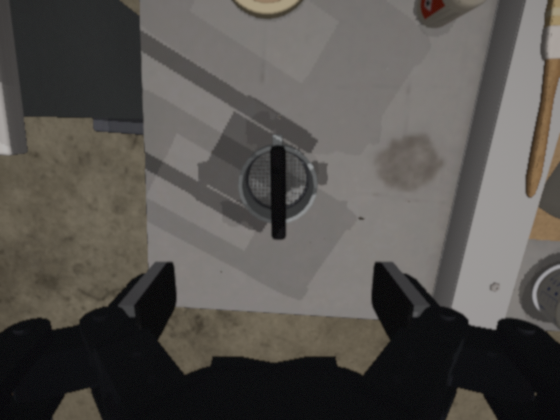

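The wrist view shows the bar from (277,146) to (279,239), a few pixels from where I predicted it. I'll refine that with a mask.

```bash
python3 - <<'E'
from h import *
s,c=wcam()
im=c['image'];g=im.max(2)
m=(g<42).astype(np.uint8);m[:130]=0;m[255:]=0;m[:,:262]=0;m[:,295:]=0
m=cv2.morphologyEx(m,cv2.MORPH_OPEN,np.ones((5,5),np.uint8))
n,l,st,ce=cv2.connectedComponentsWithStats(m);k=1+np.argmax(st[1:,4]);ys,xs=np.where(l==k);print(st[k],ce[k])
a=[];
for v in range(155,235,5):
    x=xs[ys==v];a.append((x.min(),x.max()+1,v))
print(a)
a=np.array(a);p=np.polyfit(a[:,2],(a[:,0]+a[:,1])/2,1)
y0,y1=ys.min(),ys.max()+1
P=[ray(c,np.polyval(p,v),v,.088) for v in(y0,y1)]
d=P[0]-P[1];print(P,(P[0]+P[1])/2,np.linalg.norm(d),np.degrees(np.arctan2(d[1],d[0])))
E
```

```text
[ 270  147   17   93 1332] [277.92867868 192.36711712]
[(np.int64(271), np.int64(286), 155), (np.int64(271), np.int64(286), 160), (np.int64(271), np.int64(286), 165), (np.int64(271), np.int64(286), 170), (np.int64(271), np.int64(286), 175), (np.int64(271), np.int64(286), 180), (np.int64(271), np.int64(286), 185), (np.int64(271), np.int64(286), 190), (np.int64(271), np.int64(285), 195), (np.int64(271), np.int64(285), 200), (np.int64(271), np.int64(286), 205), (np.int64(270), np.int64(287), 210), (np.int64(271), np.int64(286), 215), (np.int64(271), np.int64(285), 220), (np.int64(272), np.int64(285), 225), (np.int64(272), np.int64(285), 230)]
[array([ 0.44957435, -0.11844885,  0.088     ]), array([ 0.45592398, -0.20313067,  0.088     ])] [ 0.45274917 -0.16078976  0.088     ] 0.0849195443621936 94.28813979245349
```

Request:
servo_tool(jaw=[0,0,0,0,0], dp=[[0.001,0.002,-0.03],[0.001,0.002,-0.03],[0.001,0.001,-0.03],[0,0,-0.02],[0,0,0]], angular=[[0,0,0],[0,0,0],[0,0,0],[0,0,0],[0,0,0]])

```text
t: 2.65
ee_pos: [0.4485, -0.1578, 0.1165]
ee_rot: [-179.8, 0.4, 4.4]
ft_force: [-0.7, 1.1, -0.3]
width: 0.0853
```

```bash
python3 - <<'E'
from h import *
s,c=wcam();print(s['ee_pos'],s['ee_rot'])
cv2.imwrite('pics/w2.png',c['image'][:,:,::-1])
E
```

```text
[ 0.44845701 -0.1577952   0.11654474] [-179.7653525     0.38432908    4.38558039]
```

View pics/w2.png

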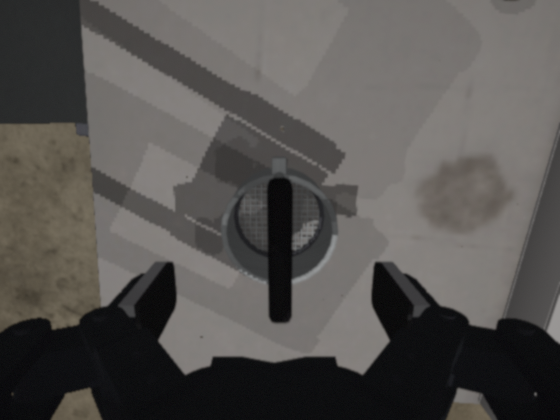

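The bar now runs from (280,178) to (280,322). The arm may not have settled yet, so I'll measure again.

Request:
servo_tool(jaw=[0,0,0], dp=[[0,0,0],[0,0,0],[0,0,0]], angular=[[0,0,0],[0,0,0],[0,0,0]])

```text
t: 2.95
ee_pos: [0.4531, -0.1612, 0.1236]
ee_rot: [179.9, -0.2, 4.3]
ft_force: [-0.1, -0.3, 0.5]
width: 0.0852
```

```bash
cat >> h.py <<'E'
def bar(c,v0,v1,u0,u1,z,th=42):
    g=c['image'].max(2);m=(g<th).astype(np.uint8);m[:v0]=0;m[v1:]=0;m[:,:u0]=0;m[:,u1:]=0
    m=cv2.morphologyEx(m,cv2.MORPH_OPEN,np.ones((5,5),np.uint8))
    n,l,st,ce=cv2.connectedComponentsWithStats(m);k=1+np.argmax(st[1:,4]);ys,xs=np.where(l==k)
    y0,y1=ys.min(),ys.max()+1;a=[]
    for v in range(y0+8,y1-8,3):
        x=xs[ys==v];a.append((v,(x.min()+x.max()+1)/2,x.max()+1-x.min()))
    a=np.array(a);p=np.polyfit(a[:,0],a[:,1],1)
    P=[ray(c,np.polyval(p,v),v,z) for v in(y0,y1)];d=P[0]-P[1]
    return y0,y1,np.median(a[:,2]),(P[0]+P[1])/2,np.linalg.norm(d),np.degrees(np.arctan2(d[1],d[0]))
E
python3 - <<'E'
from h import *
s,c=wcam();print(s['ee_pos'],s['ee_rot']);print(bar(c,150,345,262,300,.089))
E
```

```text
[ 0.45307271 -0.16117221  0.12362123] [179.89334702  -0.1877       4.29045115]
(np.int64(168), np.int64(309), np.float64(22.0), array([ 0.45318619, -0.16003488,  0.089     ]), np.float64(0.08658438642905625), np.float64(94.08286442875456))
```

Request:
servo_tool(jaw=[0,0,0,0,0,0,255,255,255,255,255,255], dp=[[0,0.001,-0.02],[0,0,-0.02],[0,0,-0.013],[0,0,-0.009],[0,0,0],[0,0,0],[0,0,0],[0,0,0],[0,0,0],[0,0,0],[0,0,0],[0,0,0]], angular=[[0,0,0],[0,0,0],[0,0,0],[0,0,0],[0,0,0],[0,0,0],[0,0,0],[0,0,0],[0,0,0],[0,0,0],[0,0,0],[0,0,0]])

```text
t: 4.0
ee_pos: [0.4518, -0.1599, 0.0597]
ee_rot: [180.0, -0.0, 4.3]
ft_force: [-7.5, 3.9, 18.9]
width: 0.013
```

```bash
python3 - <<'E'
from h import *
s,c=wcam();print(s['ee_pos'],s['ee_rot'],s['ft_force'],s['width'])
cv2.imwrite('pics/w3.png',c['image'][:,:,::-1])
E
```

```text
[ 0.45183686 -0.15988634  0.05969302] [ 1.79984908e+02 -2.20735352e-02  4.27012414e+00] [-7.54965187  3.91785303 18.8666619 ] 0.013036039543722582
```

View pics/w3.png

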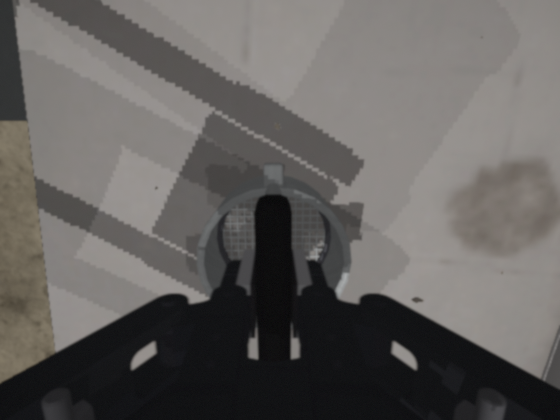

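The bar is gripped at 13 mm opening, as expected for its 14 mm width. The wrist view shows it between the pads with the lug at (274,172). I'll lift and carry it above the collar.

Request:
servo_tool(jaw=[255,255,255,255,255,255,255,255], dp=[[0,0,0.01],[0,0,0.025],[0,0,0.035],[0,0,0.035],[0,0,0.035],[0,0,0.03],[0,0,0.02],[0,0,0]], angular=[[0,0,0],[0,0,0],[0,0,0],[0,0,0],[0,0,0],[0,0,0],[0,0,0],[0,0,0]])

```text
t: 4.72
ee_pos: [0.4537, -0.1608, 0.2554]
ee_rot: [179.8, -0.4, 4.3]
ft_force: [1.4, -1.2, -1.2]
width: 0.0134
```

Request:
servo_tool(jaw=[255,255,255,255,255,255,255,255,255,255,255,255], dp=[[0.0025,0.018,0],[0.0025,0.018,0],[0.0025,0.018,0],[0.0025,0.018,0],[0.0025,0.018,0],[0.0025,0.018,0],[0.0025,0.018,0],[0.0025,0.018,0],[0.0025,0.018,0],[0.0025,0.018,0],[0.0025,0.018,0],[0.0025,0.018,0]], angular=[[0,0,3.5],[0,0,3.5],[0,0,3.5],[0,0,3.5],[0,0,3.5],[0,0,3.5],[0,0,3.5],[0,0,3.5],[0,0,3.5],[0,0,3.5],[0,0,3.5],[0,0,3.5]])

```text
t: 5.72
ee_pos: [0.4807, 0.0571, 0.2476]
ee_rot: [-179.9, 0.1, 46.4]
ft_force: [-0.5, -0.3, -2.8]
width: 0.0128
```

```bash
python3 - <<'E'
from h import *
s,c=wcam();print(s['t'],s['ee_pos'],s['ee_rot'],s['ft_force'],s['width'])
cv2.imwrite('pics/w4.png',c['image'][:,:,::-1])
E
```

```text
5.7167 [0.48072399 0.05709217 0.24762954] [-1.79889977e+02  1.09665980e-01  4.64401722e+01] [-0.48761612 -0.25710233 -2.82386487] 0.012846098818855515
```

View pics/w4.png

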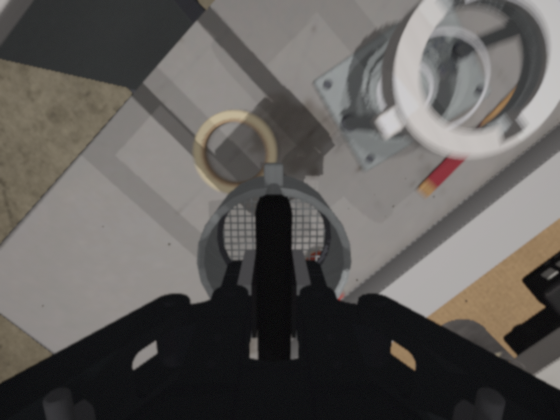

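The sieve hangs straight in the grip. I'll finish the turn while staying to the side, so the wrist camera can measure the collar.

Request:
servo_tool(jaw=[255,255,255,255,255,255,255,255,255,255], dp=[[0.004,0.005,0],[0.004,0.005,0],[0.004,0.005,0],[0.004,0.005,0],[0.004,0.005,0],[0.004,0.005,0],[0,0,0],[0,0,0],[0,0,0],[0,0,0]], angular=[[0,0,5.5],[0,0,5.5],[0,0,5.5],[0,0,5.5],[0,0,5.5],[0,0,5.5],[0,0,0],[0,0,0],[0,0,0],[0,0,0]])

```text
t: 6.6
ee_pos: [0.5052, 0.0858, 0.2489]
ee_rot: [-180.0, 0.0, 79.1]
ft_force: [0.9, -0.4, -2.3]
width: 0.0129
```

```bash
python3 - <<'E'
from h import *
s,c=wcam();print(s['t'],s['ee_pos'],s['ee_rot'],s['ft_force'],s['width'])
cv2.imwrite('pics/w5.png',c['image'][:,:,::-1])
E
```

```text
6.6 [0.50524978 0.08584233 0.2488765 ] [-1.79957445e+02  1.91013088e-02  7.91140374e+01] [ 0.88499467 -0.41983411 -2.26219993] 0.012943778325024177
```

View pics/w5.png

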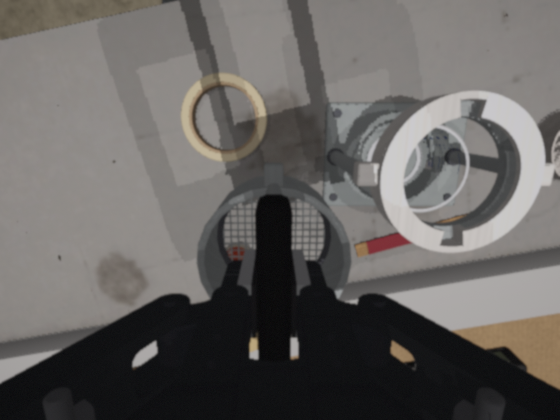

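The collar is in clear view at about (462,172), with gaps near (470,106) and (453,237). I'll fit it on the rim plane at z=0.151.

```bash
python3 - <<'E'
from h import *
s,c=wcam();im=c['image']
w=(im.min(2)>165).astype(np.uint8);w[:80]=0;w[262:]=0;w[:,:350]=0
cs,_=cv2.findContours(w,cv2.RETR_CCOMP,cv2.CHAIN_APPROX_NONE)
for q in sorted(cs,key=cv2.contourArea)[-3:]:
    Q=np.array([ray(c,*(p[0]+0.0),.151)[:2] for p in q]);
    for _ in range(8):
        A=np.c_[2*Q,np.ones(len(Q))];x=np.linalg.lstsq(A,(Q**2).sum(1),rcond=None)[0];R=np.sqrt(x[2]+x[:2]@x[:2])
        e=abs(np.linalg.norm(Q-x[:2],axis=1)-R);Q=Q[e<max(.0012,2*np.median(e))]
    print('circle',x[:2],R,len(Q),len(q))
cv2.imwrite('pics/w5z.png',cv2.resize(im[80:265,350:560,::-1],None,fx=3.2,fy=3.2,interpolation=cv2.INTER_CUBIC))
E
```

```text
circle [0.49592581 0.20714163] 0.027445453688460235 80 209
circle [0.50539917 0.23013975] 0.04351535667515415 178 426
circle [0.5052312  0.23029518] 0.059842418809392665 389 474
```

View pics/w5z.png

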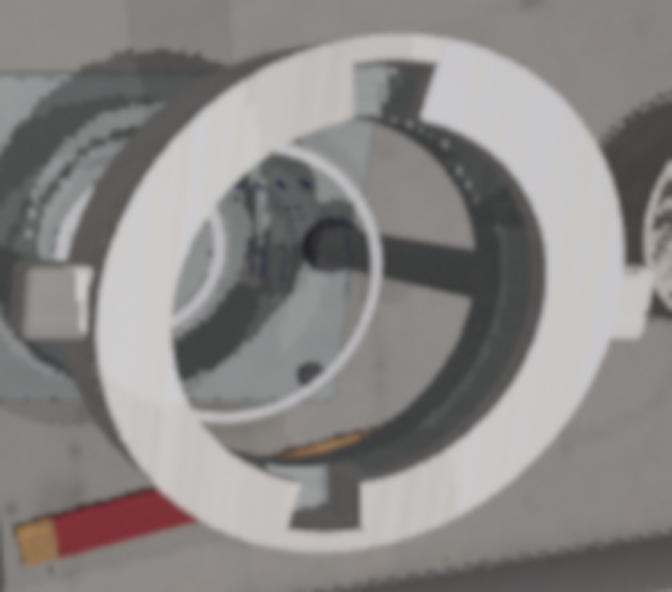

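```bash
python3 - <<'E'
from h import *
s,c=wcam();C=np.array([.5053,.2302]);print(s['ee_pos'],s['ee_rot'])
for L in([(352,62),(435,67),(354,118),(423,118)],[(289,527),(360,530),(300,483),(358,480)],[(95,300),(620,303)]):
    P=[]
    for u,v in L:
        X=ray(c,350+(u)/3.2,80+(v)/3.2,.151)[:2]-C;P.append(X);print((u,v),1e3*np.linalg.norm(X),np.degrees(np.arctan2(X[1],X[0])))
    print(np.linalg.norm(P[0]-P[1])*1e3,np.linalg.norm(P[-1]-P[-2])*1e3)
E
```

```text
[0.5054352  0.08592322 0.24917871] [-1.79988395e+02  6.79587650e-03  7.91679440e+01]
(352, 62) 54.98101073662767 178.76901003728565
(435, 67) 53.95865760453377 159.43099795805875
(354, 118) 43.02710083611076 178.4646999596772
(423, 118) 43.273624736828786 158.08890966611423
18.324821748957838 15.26652496322342
(289, 527) 54.74979323753584 -19.515359111408806
(360, 530) 55.68935440707738 -1.221025894761864
(300, 483) 43.31237952604599 -20.317303507846923
(358, 480) 42.502541830018465 -1.5888136168051934
17.581095233902843 13.98581316491875
(95, 300) 60.785621356709285 -102.67141587367587
(620, 303) 60.94606280116898 80.37272230374286
121.68873340240512 121.68873340240512
```

The gaps' mean angle is about -11°, so tool yaw 79 is right. The collar centre in the tool-relative frame is (0.5053, 0.2302). I'll move above it.

Request:
servo_tool(jaw=[255,255,255,255,255,255,255,255,255,255,255], dp=[[0,0.015,0],[0,0.025,0],[0,0.025,0],[0,0.025,0],[0,0.025,0],[0,0.02,0],[0,0.0095,0],[0,0,-0.01],[0,0,-0.01],[0,0,0],[0,0,0]], angular=[[0,0,0],[0,0,0],[0,0,0],[0,0,0],[0,0,0],[0,0,0],[0,0,0],[0,0,0],[0,0,0],[0,0,0],[0,0,0]])

```text
t: 7.67
ee_pos: [0.5049, 0.2292, 0.2275]
ee_rot: [-179.8, 0.1, 79.2]
ft_force: [-0.1, -0.4, -2.8]
width: 0.0133
```

```bash
python3 - <<'E'
from h import *
s,c=wcam();print(s['t'],s['ee_pos'],s['ee_rot'],s['ft_force'],s['width'])
cv2.imwrite('pics/w6.png',c['image'][:,:,::-1])
s=r.read_camera('scene');i2=s['image'][:,:,::-1]
cv2.imwrite('pics/s6.png',cv2.resize(i2[120:260,180:320],None,fx=4,fy=4,interpolation=cv2.INTER_CUBIC))
s=r.read_camera('top');i2=s['image'][:,:,::-1]
cv2.imwrite('pics/t6.png',cv2.resize(i2[140:280,150:300],None,fx=4,fy=4,interpolation=cv2.INTER_CUBIC))
E
```

```text
7.6667 [0.5048725  0.22917111 0.22748691] [-1.79849847e+02  1.12666588e-01  7.91839045e+01] [-0.11633764 -0.388597   -2.79089683] 0.01330064065101493
```

View pics/w6.png

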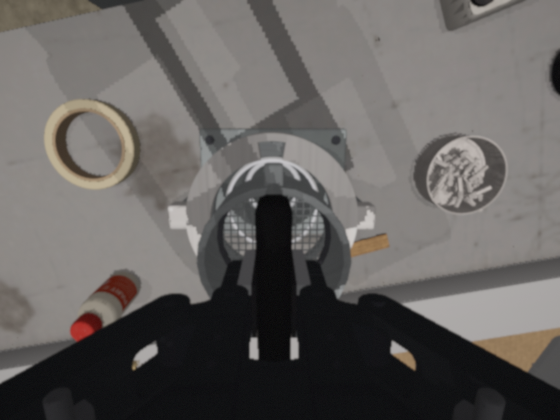

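View pics/s6.png

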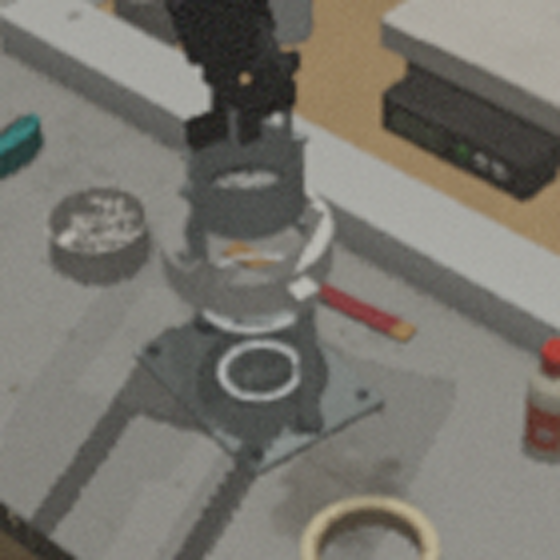

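The sieve sits over the collar. Collar edges at columns 187 and 358 give a middle of 272, and the lug is at about column 273. I'll zoom in on the lug and gap.

```bash
python3 - <<'E'
import cv2
i=cv2.imread('pics/w6.png');cv2.imwrite('pics/w6z.png',cv2.resize(i[120:250,165:385],None,fx=3.6,fy=3.6,interpolation=cv2.INTER_CUBIC))
E
```

```text
(no output)
```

View pics/w6z.png

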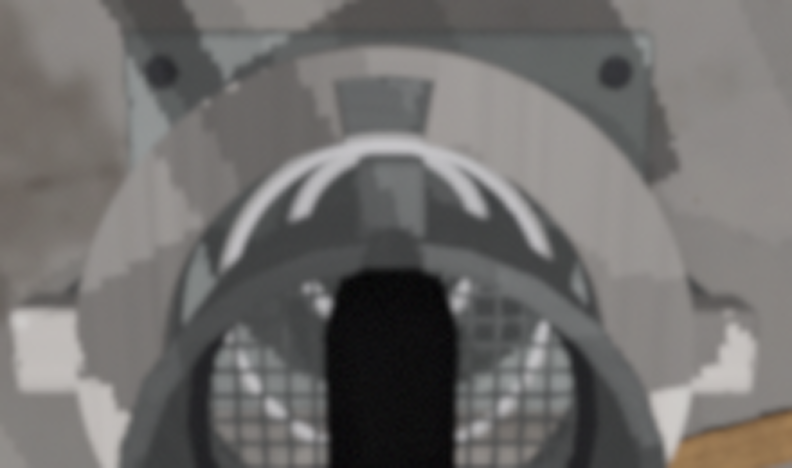

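View pics/t6.png

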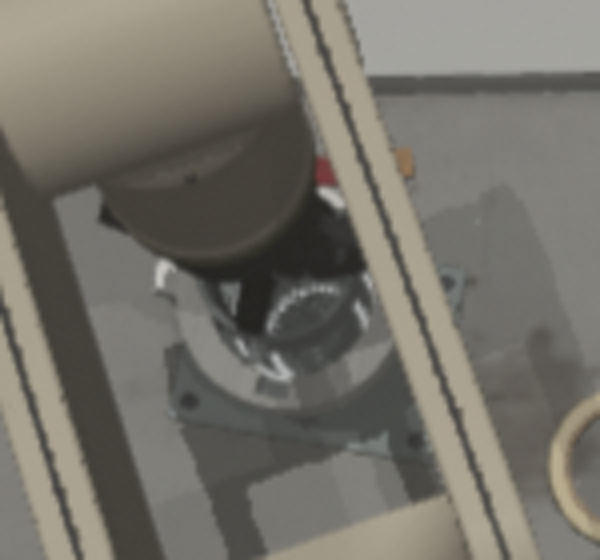

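```bash
python3 - <<'E'
from h import *
s,c=wcam();print(s['ee_pos'],s['ee_rot'])
Z=lambda u,v:(165+u/3.6,120+v/3.6)
pts=[(77,310),(100,240),(140,172),(210,100),(290,60),(384,44),(470,55),(560,95),(625,155),(665,220),(692,300)]
Q=np.array([ray(c,*Z(*p),.151)[:2] for p in pts])
A=np.c_[2*Q,np.ones(len(Q))];x=np.linalg.lstsq(A,(Q**2).sum(1),rcond=None)[0];print(x[:2],np.sqrt(x[2]+x[:2]@x[:2]))
q=Q-x[:2]; 
# fixed R
from scipy.optimize import least_squares
f=least_squares(lambda p:np.linalg.norm(Q-p,axis=1)-.060,x[:2]);print('R60',f.x,f.fun.round(4))
# gap inner/outer edges
for a,b in(((337,80),(345,134)),((432,80),(425,134))):
  for p in(a,b):
    X=ray(c,*Z(*p),.151)[:2]-f.x;print(np.degrees(np.arctan2(X[1],X[0])),np.linalg.norm(X))
# sieve rim top (z = TCP-.0597+.044)
z=s['ee_pos'][2]-.0597+.044
B=np.array([ray(c,*Z(*p),z)[:2] for p in [(122,440),(160,360),(220,295),(300,258),(392,232+12),(490,258),(570,300),(625,355),(662,440)]])
f2=least_squares(lambda p:np.linalg.norm(B-p,axis=1)-.040,s['ee_pos'][:2]);print('sieve',f2.x,f2.fun.round(4))
E
```

```text
[0.50592721 0.22989813 0.22953104] [ 1.79982670e+02 -1.30675752e-03  7.91944541e+01]
[0.50695711 0.2313534 ] 0.06018718551310415
R60 [0.50672444 0.23139641] [ 0.001  -0.0003 -0.0008 -0.0001  0.0001  0.0002  0.0002  0.0003 -0.0001
 -0.0003  0.0002]
178.8976945209753 0.05455300453560642
179.29411685878915 0.04459210719268351
160.4213331116354 0.05441425716894529
160.02138787369748 0.04447369444992381
sieve [0.51069941 0.23162099] [ 0.0003  0.      0.0003 -0.0002 -0.0004 -0.0001  0.0001  0.0003  0.0001]
```

The sieve fit puts its centre about 4 mm from the TCP along the bar. I'll check that against the lug tip and the bar end in the earlier frame, where the background is clear.

```bash
python3 - <<'E'
import cv2
i=cv2.imread('pics/w5.png');cv2.imwrite('pics/w5s.png',cv2.resize(i[150:300,185:365],None,fx=4,fy=4,interpolation=cv2.INTER_CUBIC))
E
```

```text
(no output)
```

View pics/w5s.png

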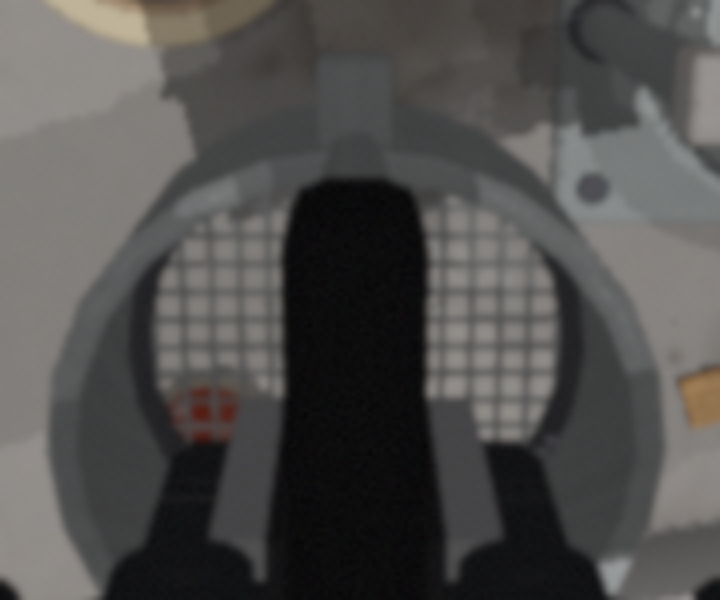

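```bash
python3 - <<'E'
from h import *
from scipy.optimize import least_squares
# work in tool frame relative: pose identity-ish from w5
c=r.read_camera('wrist');M=np.array(c['mount'])
def tray(u,v,h): # h: height above TCP -> tool z=-h
    d=M[:3,:3]@np.array([(u-c['cx'])/c['fx'],(v-c['cy'])/c['fy'],1]);o=M[:3,3];return o+d*(-h-o[2])/d[2]
U=-.0597 # underside height rel TCP at grasp
Z=lambda u,v:(185+u/4,150+v/4)
for nm,p,h,R in(('lug outer top',(355,58),.038,.051),('lug outer bottom',(355,58),.030,.051),('bar end top',(355,178),.089,.043),('bar end bot',(355,178),.067,.043)):
    X=tray(*Z(*p),h+U);print(nm,X[:2],'=> sieve y offset in tool',X[1]+R)
pts=[(50,430),(62,355),(90,295),(150,225),(210,188),(270,165),(430,153),(500,170),(560,215),(615,285),(650,360),(663,440)]
B=np.array([tray(*Z(*p),.044+U)[:2] for p in pts])
f=least_squares(lambda p:np.linalg.norm(B-p,axis=1)-.040,[0,0]);print('rim',f.x,f.fun.round(4))
f=least_squares(lambda p:np.linalg.norm(B-p[:2],axis=1)-p[2],[0,0,.04]);print('rim',f.x,f.fun.round(4))
E
```

```text
lug outer top [ 0.002386   -0.04592549] => sieve y offset in tool 0.005074511309346087
lug outer bottom [ 0.00239761 -0.04488678] => sieve y offset in tool 0.006113216197025637
bar end top [ 0.00231757 -0.04190219] => sieve y offset in tool 0.0010978115653510062
bar end bot [ 0.00235055 -0.03698998] => sieve y offset in tool 0.006010016430085877
rim [0.00276892 0.00432651] [ 0.0003  0.0002 -0.     -0.0002 -0.0005 -0.0006  0.0003  0.0011  0.0003
 -0.0005 -0.0004  0.    ]
rim [0.00276898 0.0042992  0.03997894] [ 0.0003  0.0002 -0.     -0.0002 -0.0005 -0.0006  0.0003  0.0011  0.0003
 -0.0005 -0.0004  0.    ]
```

The lug, rim and bottom-edge cues agree, and so does the original top-camera fix. The sieve sits about 4.5 mm off the TCP along the bar, because the bar's visible end was its lower edge. I'll shift to compensate and measure again.

Request:
servo_tool(jaw=[255,255,255,255,255,255], dp=[[-0.0045,-0.0007,0],[0,0,-0.004],[0,0,-0.004],[0,0,0],[0,0,0],[0,0,0]], angular=[[0,0,0],[0,0,0],[0,0,0],[0,0,0],[0,0,0],[0,0,0]])

```text
t: 8.42
ee_pos: [0.5011, 0.23, 0.2211]
ee_rot: [-180.0, 0.0, 79.3]
ft_force: [-0.5, -0.2, -2.2]
width: 0.013
```

```bash
python3 - <<'E'
from h import *
s,c=wcam();print(s['t'],s['ee_pos'],s['ee_rot'],s['ft_force'],s['width'])
cv2.imwrite('pics/w7.png',c['image'][:,:,::-1])
i=c['image'][:,:,::-1];cv2.imwrite('pics/w7z.png',cv2.resize(i[120:270,165:385],None,fx=3.6,fy=3.6,interpolation=cv2.INTER_CUBIC))
E
```

```text
8.4167 [0.50108732 0.23002138 0.22114954] [-1.79984976e+02  6.48311184e-03  7.92685743e+01] [-0.477573   -0.19507455 -2.23956256] 0.012963898529660131
```

View pics/w7z.png

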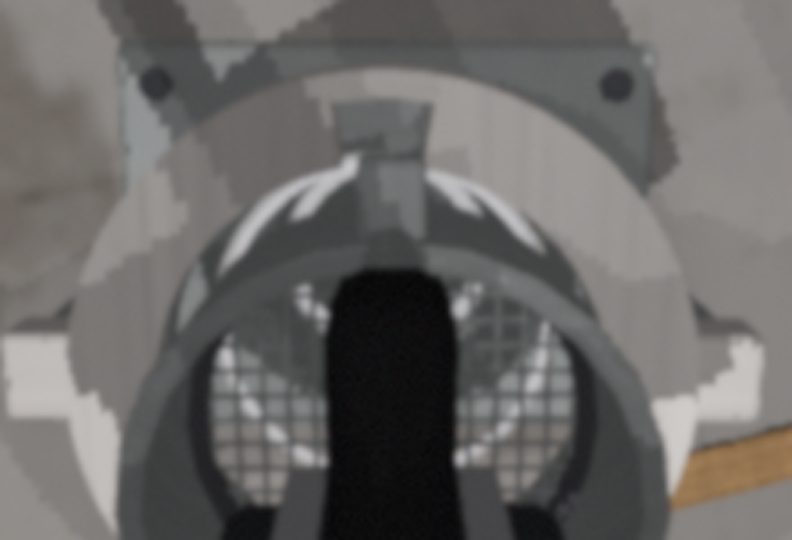

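```bash
python3 - <<'E'
from h import *
from scipy.optimize import least_squares
s,c=wcam();T=s['ee_pos'];print(T)
Z=lambda u,v:(165+u/3.6,120+v/3.6)
fit=lambda pts,z,R:least_squares(lambda p:np.linalg.norm(np.array([ray(c,*Z(*q),z)[:2] for q in pts])-p,axis=1)-R,T[:2])
a=fit([(68,340),(80,280),(112,210),(170,146),(240,100),(310,77),(384,67),(450,73),(520,94),(590,136),(650,200),(685,265),(702,340)],.151,.060)
b=fit([(120,470),(135,400),(165,355),(215,305),(280,265),(340,248),(440,248),(500,262),(570,305),(625,365),(655,430),(665,490)],T[2]-.0597+.044,.040)
print(a.x,a.fun.round(4),b.x,b.fun.round(4));d=a.x-b.x
y=np.radians(s['ee_rot'][2]);print('collar-sieve',d,'toolx',d@[np.cos(y),np.sin(y)],'tooly',d@[np.sin(y),-np.cos(y)])
# lug tip
L=ray(c,*Z(391,154),T[2]-.0597+.038)[:2];C=L+.051*np.array([np.sin(y),-np.cos(y)]);print('lug->center',C, a.x-C)
for p in((335,103),(435,103),(345,150),(428,150)):
    X=ray(c,*Z(*p),.151)[:2]-a.x;print(np.degrees(np.arctan2(X[1],X[0])),np.linalg.norm(X))
E
```

```text
[0.50121891 0.23005147 0.22133734]
[0.50508142 0.23064791] [ 0.0004  0.0004  0.0005 -0.     -0.0001 -0.0005 -0.0003 -0.0002  0.0001
  0.0002  0.0002  0.0004  0.0004] [0.50628019 0.231496  ] [-0.0003  0.0003 -0.0001 -0.0002  0.      0.     -0.      0.0003 -0.
 -0.0001 -0.0001 -0.0001]
collar-sieve [-0.00119877 -0.00084809] toolx -0.0010564772375971036 tooly -0.001019883957213911
lug->center [0.50579261 0.23154262] [-0.00071119 -0.00089472]
178.7425620573838 0.054205377306127824
159.81487348689342 0.0542070542690607
178.36326017293717 0.04569400629088208
159.5494911254598 0.04578022905244964
```

Request:
servo_tool(jaw=[255,255,255,255,255,255,255], dp=[[-0.001,-0.0009,0],[0,0,-0.004],[0,0,-0.004],[0,0,-0.004],[0,0,-0.004],[0,0,-0.002],[0,0,0]], angular=[[0,0,0],[0,0,0],[0,0,0],[0,0,0],[0,0,0],[0,0,0],[0,0,0]])

```text
t: 9.1
ee_pos: [0.4997, 0.2289, 0.2022]
ee_rot: [-179.9, 0.0, 79.3]
ft_force: [-0.6, -0.2, -3.3]
width: 0.0132
```

Request:
servo_tool(jaw=[255,255,255,255,255,255,255], dp=[[0,0,-0.003],[0,0,-0.003],[0,0,-0.003],[0,0,-0.003],[0,0,0],[0,0,0],[0,0,0]], angular=[[0,0,0],[0,0,0],[0,0,0],[0,0,0],[0,0,0],[0,0,0],[0,0,0]])

```text
t: 9.68
ee_pos: [0.5002, 0.2291, 0.1914]
ee_rot: [180.0, -0.0, 79.3]
ft_force: [0.9, 0.6, -1.6]
width: 0.0133
```

```bash
python3 - <<'E'
from h import *
s,c=wcam();print(s['t'],s['ee_pos'],s['ee_rot'],s['ft_force'],s['wrist_torque'])
i=c['image'][:,:,::-1];cv2.imwrite('pics/w8z.png',cv2.resize(i[120:270,165:385],None,fx=3.6,fy=3.6,interpolation=cv2.INTER_CUBIC))
E
```

```text
9.6833 [0.50020662 0.22910505 0.19136724] [ 1.79994454e+02 -1.60582444e-03  7.92656288e+01] [ 0.93129427  0.59302185 -1.56198348] [0.00249913 0.04652864 0.01483825]
```

View pics/w8z.png

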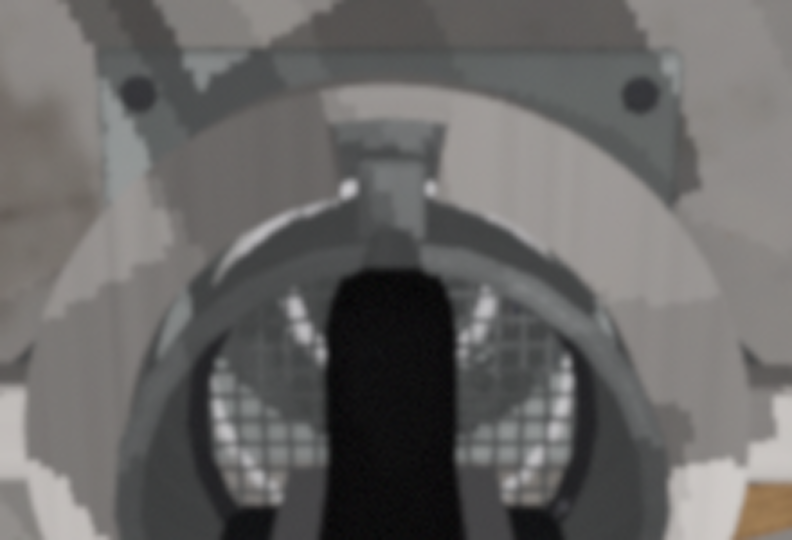

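The basket is in the bore with no contact force, and the lug (columns 358 to 425) is centred in the gap (345 to 440). I'll continue down slowly.

Request:
servo_tool(jaw=[255,255,255,255,255,255,255], dp=[[0,0,-0.003],[0,0,-0.003],[0,0,-0.002],[0,0,-0.002],[0,0,-0.002],[0,0,0],[0,0,0]], angular=[[0,0,0],[0,0,0],[0,0,0],[0,0,0],[0,0,0],[0,0,0],[0,0,0]])

```text
t: 10.32
ee_pos: [0.5001, 0.229, 0.1791]
ee_rot: [-180.0, 0.0, 79.3]
ft_force: [-0.0, 0.4, -3.2]
width: 0.0127
```

Request:
servo_tool(jaw=[255,255,255,255,255,255], dp=[[0,0,-0.002],[0,0,-0.002],[0,0,-0.002],[0,0,-0.002],[0,0,-0.002],[0,0,0]], angular=[[0,0,0],[0,0,0],[0,0,0],[0,0,0],[0,0,0],[0,0,0]])

```text
t: 10.82
ee_pos: [0.4998, 0.229, 0.1686]
ee_rot: [-180.0, 0.0, 79.3]
ft_force: [-0.1, 0.3, -3.5]
width: 0.0131
```

```bash
python3 - <<'E'
from h import *
s,c=wcam();print(s['t'],s['ee_pos'],s['ee_rot'],s['ft_force'],s['wrist_torque'])
i=c['image'][:,:,::-1];cv2.imwrite('pics/w9z.png',cv2.resize(i[120:270,165:385],None,fx=3.6,fy=3.6,interpolation=cv2.INTER_CUBIC))
E
```

```text
10.8167 [0.49983438 0.22896732 0.16862416] [-1.79954494e+02  2.64677597e-02  7.92629025e+01] [-0.14099263  0.34228908 -3.54631293] [ 0.02103408  0.00904823 -0.01438698]
```

View pics/w9z.png

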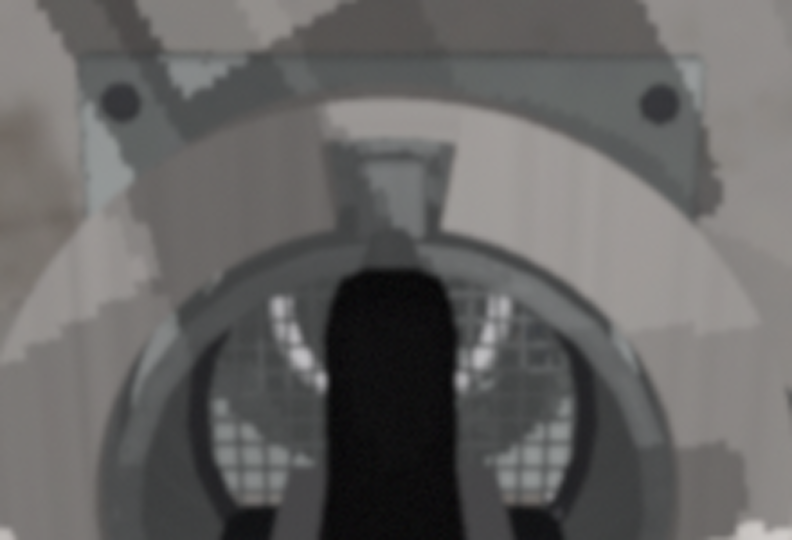

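The lug is through the gap with no contact. I'll step down to feel for the ledge.

Request:
servo_tool(jaw=[255,255,255,255], dp=[[0,0,-0.001],[0,0,-0.001],[0,0,0],[0,0,0]], angular=[[0,0,0],[0,0,0],[0,0,0],[0,0,0]])

```text
t: 11.2
ee_pos: [0.5001, 0.2291, 0.1672]
ee_rot: [-180.0, 0.0, 79.3]
ft_force: [-0.5, 0.2, -3.2]
width: 0.0132
```

Request:
servo_tool(jaw=[255,255,255,255], dp=[[0,0,-0.0005],[0,0,-0.0005],[0,0,0],[0,0,0]], angular=[[0,0,0],[0,0,0],[0,0,0],[0,0,0]])

```text
t: 11.53
ee_pos: [0.5002, 0.2291, 0.1663]
ee_rot: [-180.0, 0.0, 79.3]
ft_force: [0.3, -0.5, -2.9]
width: 0.013
```

Request:
servo_tool(jaw=[255,255,255,255], dp=[[0,0,-0.0005],[0,0,0],[0,0,0],[0,0,0]], angular=[[0,0,0],[0,0,0],[0,0,0],[0,0,0]])

```text
t: 11.87
ee_pos: [0.5002, 0.2291, 0.1658]
ee_rot: [-180.0, -0.0, 79.3]
ft_force: [0.8, -0.6, -2.7]
width: 0.0128
```

Request:
servo_tool(jaw=[255,255,255,255], dp=[[0,0,-0.0005],[0,0,0],[0,0,0],[0,0,0]], angular=[[0,0,0],[0,0,0],[0,0,0],[0,0,0]])

```text
t: 12.2
ee_pos: [0.5002, 0.2291, 0.1653]
ee_rot: [-180.0, 0.0, 79.3]
ft_force: [0.4, 0.7, -3.5]
width: 0.013
```

Request:
servo_tool(jaw=[255,255,255,255], dp=[[0,0,-0.0005],[0,0,0],[0,0,0],[0,0,0]], angular=[[0,0,0],[0,0,0],[0,0,0],[0,0,0]])

```text
t: 12.53
ee_pos: [0.5002, 0.2291, 0.1648]
ee_rot: [-180.0, 0.0, 79.3]
ft_force: [-0.6, 0.4, -2.5]
width: 0.0134
```

Request:
servo_tool(jaw=[255,255,255,255], dp=[[0,0,-0.0003],[0,0,0],[0,0,0],[0,0,0]], angular=[[0,0,0],[0,0,0],[0,0,0],[0,0,0]])

```text
t: 12.87
ee_pos: [0.5002, 0.2291, 0.1647]
ee_rot: [180.0, -0.0, 79.3]
ft_force: [-1.7, -0.5, -0.4]
width: 0.0128
```

Contact begins at TCP z≈0.1647, as predicted for the ledge. I'll add a slight preload, then turn clockwise about the sieve's axis (4.7 mm off the TCP).

Request:
servo_tool(jaw=[255,255,255,255], dp=[[0,0,-0.0003],[0,0,0],[0,0,0],[0,0,0]], angular=[[0,0,0],[0,0,0],[0,0,0],[0,0,0]])

```text
t: 13.2
ee_pos: [0.5002, 0.2291, 0.1647]
ee_rot: [180.0, -0.0, 79.3]
ft_force: [-3.4, -0.9, 4.7]
width: 0.0129
```

Request:
servo_tool(jaw=[255,255,255,255,255], dp=[[4e-05,0.00016,0],[4e-05,0.00016,0],[4e-05,0.00016,0],[0,0,0],[0,0,0]], angular=[[0,0,-2],[0,0,-2],[0,0,-2],[0,0,0],[0,0,0]])

```text
t: 13.62
ee_pos: [0.5009, 0.2298, 0.1647]
ee_rot: [179.9, -0.1, 73.3]
ft_force: [0.7, 0.2, 3.7]
width: 0.013
```

```bash
python3 - <<'E'
from h import *
s=r.sense();print(s['t'],s['ee_pos'],s['ee_rot'],s['ft_force'],s['wrist_torque'])
E
```

```text
13.6167 [0.5009187  0.22978023 0.16467558] [ 1.79925888e+02 -5.73409182e-02  7.33148740e+01] [0.65056866 0.17477349 3.71907674] [ 0.06893566 -0.02702638 -0.13480533]
```

Request:
servo_tool(jaw=[255,255,255,255,255,255,255,255,255,255], dp=[[6e-05,0.00015,0],[6e-05,0.00015,0],[6e-05,0.00015,0],[6e-05,0.00015,0],[6e-05,0.00015,0],[7e-05,0.00015,0],[7e-05,0.00015,0],[7e-05,0.00015,0],[0,0,0],[0,0,0]], angular=[[0,0,-2],[0,0,-2],[0,0,-2],[0,0,-2],[0,0,-2],[0,0,-2],[0,0,-2],[0,0,-2],[0,0,0],[0,0,0]])

```text
t: 14.45
ee_pos: [0.5013, 0.2309, 0.1647]
ee_rot: [180.0, -0.1, 57.4]
ft_force: [1.2, 0.2, 4.6]
width: 0.0131
```

```bash
python3 - <<'E'
from h import *
s,c=wcam();print(s['t'],s['ee_pos'],s['ee_rot'],s['ft_force'],s['wrist_torque'])
i=c['image'][:,:,::-1];cv2.imwrite('pics/w10.png',i)
E
```

```text
14.45 [0.5012538  0.23094798 0.16465399] [ 1.79960164e+02 -5.74550382e-02  5.73615859e+01] [1.16379217 0.21284186 4.62034105] [ 0.10572453 -0.07231677 -0.18133127]
```

View pics/w10.png

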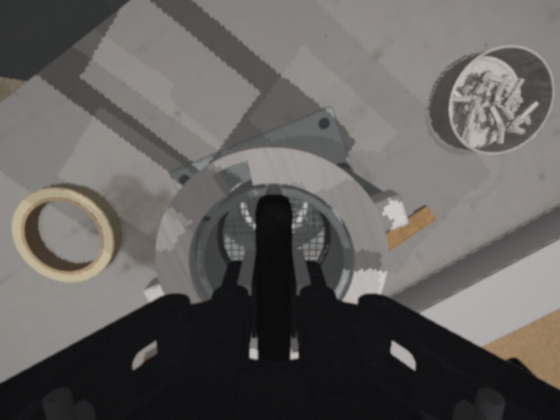

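The lugs are under the rim. I'll feel for the notch in 2° steps.

Request:
servo_tool(jaw=[255,255,255], dp=[[9e-05,0.00014,0],[0,0,0],[0,0,0]], angular=[[0,0,-2],[0,0,0],[0,0,0]])

```text
t: 14.75
ee_pos: [0.5013, 0.231, 0.1646]
ee_rot: [180.0, -0.0, 55.3]
ft_force: [0.5, 0.0, 5.9]
width: 0.0129
```

Request:
servo_tool(jaw=[255,255,255], dp=[[9e-05,0.00013,0],[0,0,0],[0,0,0]], angular=[[0,0,-2],[0,0,0],[0,0,0]])

```text
t: 15.0
ee_pos: [0.5013, 0.2311, 0.1647]
ee_rot: [180.0, -0.0, 53.3]
ft_force: [0.1, -0.4, 4.9]
width: 0.0131
```

Request:
servo_tool(jaw=[255,255,255], dp=[[0.0001,0.00013,0],[0,0,0],[0,0,0]], angular=[[0,0,-2],[0,0,0],[0,0,0]])

```text
t: 15.25
ee_pos: [0.5014, 0.2313, 0.1647]
ee_rot: [180.0, -0.0, 51.3]
ft_force: [-0.5, 0.7, 5.3]
width: 0.0126
```

Request:
servo_tool(jaw=[255,255,255], dp=[[0.0001,0.00013,0],[0,0,0],[0,0,0]], angular=[[0,0,-2],[0,0,0],[0,0,0]])

```text
t: 15.5
ee_pos: [0.5015, 0.2314, 0.1647]
ee_rot: [180.0, -0.0, 49.3]
ft_force: [-0.4, 0.1, 6.3]
width: 0.013
```

Request:
servo_tool(jaw=[255,255,255], dp=[[0.00011,0.00012,0],[0,0,0],[0,0,0]], angular=[[0,0,-2],[0,0,0],[0,0,0]])

```text
t: 15.75
ee_pos: [0.5016, 0.2315, 0.1647]
ee_rot: [180.0, -0.0, 47.3]
ft_force: [0.4, 0.5, 6.3]
width: 0.0127
```

Request:
servo_tool(jaw=[255,255,255], dp=[[0.00011,0.00012,0],[0,0,0],[0,0,0]], angular=[[0,0,-2],[0,0,0],[0,0,0]])

```text
t: 16.0
ee_pos: [0.5017, 0.2316, 0.1647]
ee_rot: [180.0, -0.0, 45.3]
ft_force: [-0.3, -0.3, 6.1]
width: 0.0129
```

Request:
servo_tool(jaw=[255,255,255], dp=[[0.00012,0.00011,0],[0,0,0],[0,0,0]], angular=[[0,0,-2],[0,0,0],[0,0,0]])

```text
t: 16.25
ee_pos: [0.5018, 0.2318, 0.1646]
ee_rot: [180.0, -0.0, 43.3]
ft_force: [0.5, 0.1, 6.1]
width: 0.0131
```

Request:
servo_tool(jaw=[255,255,255], dp=[[0.00012,0.00011,0],[0,0,0],[0,0,0]], angular=[[0,0,-2],[0,0,0],[0,0,0]])

```text
t: 16.5
ee_pos: [0.502, 0.2319, 0.1646]
ee_rot: [180.0, -0.1, 41.3]
ft_force: [-0.6, 0.1, 5.5]
width: 0.0131
```

Request:
servo_tool(jaw=[255,255,255], dp=[[0.00012,0.0001,0],[0,0,0],[0,0,0]], angular=[[0,0,-2],[0,0,0],[0,0,0]])

```text
t: 16.75
ee_pos: [0.5021, 0.232, 0.1646]
ee_rot: [180.0, -0.1, 39.3]
ft_force: [0.5, 0.4, 5.2]
width: 0.0131
```

Request:
servo_tool(jaw=[255,255,255], dp=[[0.00013,0.0001,0],[0,0,0],[0,0,0]], angular=[[0,0,-2],[0,0,0],[0,0,0]])

```text
t: 17.0
ee_pos: [0.5022, 0.2321, 0.1646]
ee_rot: [180.0, -0.1, 37.3]
ft_force: [0.3, -0.0, 5.1]
width: 0.013
```

```bash
python3 - <<'E'
from h import *
s=r.sense();print(s['t'],s['ee_pos'],s['ee_rot'],s['ft_force'],s['wrist_torque'])
E
```

```text
17.0 [0.50222911 0.23208421 0.16459088] [ 1.79982715e+02 -5.13191108e-02  3.73431396e+01] [ 0.33242773 -0.03072657  5.10335792] [ 0.0296883  -0.04181853 -0.04971658]
```

Request:
servo_tool(jaw=[255,255,255], dp=[[0.00013,0.0001,0],[0,0,0],[0,0,0]], angular=[[0,0,-2],[0,0,0],[0,0,0]])

```text
t: 17.25
ee_pos: [0.5023, 0.2322, 0.1645]
ee_rot: [180.0, -0.0, 35.4]
ft_force: [0.9, 1.3, 5.2]
width: 0.0133
```

Request:
servo_tool(jaw=[255,255,255], dp=[[0.00013,9e-05,0],[0,0,0],[0,0,0]], angular=[[0,0,-2],[0,0,0],[0,0,0]])

```text
t: 17.5
ee_pos: [0.5022, 0.2322, 0.1641]
ee_rot: [180.0, -0.0, 33.4]
ft_force: [1.3, 2.2, 3.0]
width: 0.013
```

z has dipped and Fz has eased. I'll check the moments and go 1° further.

Request:
servo_tool(jaw=[255,255,255,255], dp=[[7e-05,5e-05,0],[0,0,0],[0,0,0],[0,0,0]], angular=[[0,0,-1],[0,0,0],[0,0,0],[0,0,0]])

```text
t: 17.83
ee_pos: [0.5016, 0.232, 0.1633]
ee_rot: [-180.0, 0.1, 32.3]
ft_force: [1.0, 1.1, -3.4]
width: 0.0132
```

```bash
python3 - <<'E'
from h import *
s=r.sense();print(s['t'],s['ee_pos'],s['ee_rot'],s['ft_force'],s['wrist_torque'])
E
```

```text
17.8333 [0.50160221 0.23199559 0.16329676] [-1.79975026e+02  9.47804045e-02  3.22879749e+01] [ 1.01863064  1.13528842 -3.39973877] [ 0.13524858 -0.16927224 -0.07032563]
```

Fz fell to the free hanging weight, so the lugs are over the notches. I'll go a little further into the clearance, then lower gently.

Request:
servo_tool(jaw=[255,255,255,255,255], dp=[[7e-05,4e-05,0],[7e-05,4e-05,0],[0,0,-0.0005],[0,0,-0.0005],[0,0,0]], angular=[[0,0,-0.8],[0,0,-0.8],[0,0,0],[0,0,0],[0,0,0]])

```text
t: 18.25
ee_pos: [0.5021, 0.2322, 0.1629]
ee_rot: [-180.0, 0.0, 30.7]
ft_force: [-0.5, -0.0, -2.4]
width: 0.013
```

Request:
servo_tool(jaw=[255,255,255,255], dp=[[0,0,-0.0005],[0,0,-0.0005],[0,0,0],[0,0,0]], angular=[[0,0,0],[0,0,0],[0,0,0],[0,0,0]])

```text
t: 18.58
ee_pos: [0.5023, 0.2323, 0.1621]
ee_rot: [180.0, 0.0, 30.7]
ft_force: [0.4, -0.7, -2.4]
width: 0.0129
```

```bash
python3 - <<'E'
from h import *
s=r.sense();print(s['t'],s['ee_pos'],s['ee_rot'],s['ft_force'],s['wrist_torque'])
E
```

```text
18.5833 [0.50231056 0.23226195 0.16213658] [1.79999591e+02 7.10155379e-03 3.06685811e+01] [ 0.36041253 -0.66703917 -2.41915734] [ 0.04155188  0.07959632 -0.02000387]
```

It is dropping freely, now 2.5 mm below the ledge. I'll continue to the notch floor, expected at TCP z≈0.1597.

Request:
servo_tool(jaw=[255,255,255,255], dp=[[0,0,-0.0005],[0,0,-0.0005],[0,0,-0.0005],[0,0,0]], angular=[[0,0,0],[0,0,0],[0,0,0],[0,0,0]])

```text
t: 18.92
ee_pos: [0.5023, 0.2323, 0.1605]
ee_rot: [-180.0, 0.0, 30.7]
ft_force: [-0.7, -0.2, -2.2]
width: 0.0128
```

Request:
servo_tool(jaw=[255,255,255,255], dp=[[0,0,-0.0005],[0,0,-0.0003],[0,0,0],[0,0,0]], angular=[[0,0,0],[0,0,0],[0,0,0],[0,0,0]])

```text
t: 19.25
ee_pos: [0.5023, 0.2323, 0.1599]
ee_rot: [180.0, 0.0, 30.7]
ft_force: [0.1, 0.8, -2.7]
width: 0.0128
```

Request:
servo_tool(jaw=[255,255,255,255], dp=[[0,0,-0.0003],[0,0,0],[0,0,0],[0,0,0]], angular=[[0,0,0],[0,0,0],[0,0,0],[0,0,0]])

```text
t: 19.58
ee_pos: [0.5024, 0.2323, 0.1597]
ee_rot: [180.0, -0.0, 30.7]
ft_force: [-0.9, -0.5, -1.9]
width: 0.0128
```

It is home, 5.0 mm below the ledge. I'll release and look.

Request:
servo_tool(jaw=[255,200,150,100,50,0,0,0,0,0], dp=[[0,0,-0.0002],[0,0,0],[0,0,0],[0,0,0],[0,0,0],[0,0,0],[0,0,0],[0,0,0],[0,0,0],[0,0,0]], angular=[[0,0,0],[0,0,0],[0,0,0],[0,0,0],[0,0,0],[0,0,0],[0,0,0],[0,0,0],[0,0,0],[0,0,0]])

```text
t: 20.42
ee_pos: [0.5023, 0.2323, 0.1594]
ee_rot: [-180.0, 0.0, 30.7]
ft_force: [0.8, 0.4, 0.6]
width: 0.0852
```

```bash
python3 - <<'E'
from h import *
s,c=wcam();print(s['t'],s['ee_pos'],s['ee_rot'],s['ft_force'],s['width'])
cv2.imwrite('pics/w11.png',c['image'][:,:,::-1])
E
```

```text
20.4167 [0.50234566 0.23227396 0.15937357] [-1.79999739e+02  2.75759949e-03  3.06637879e+01] [0.77798896 0.35609037 0.606669  ] 0.08523978918279528
```

View pics/w11.png

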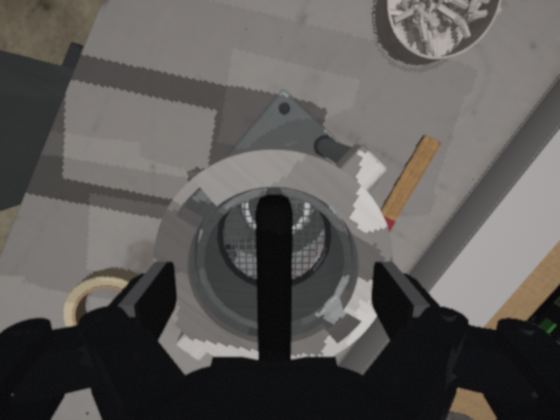

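The fingers are fully open and clear of the bar at (274,195–360), and the sieve is concentric in the collar. I'll retreat straight up and check.

Request:
servo_tool(jaw=[0,0,0,0,0,0,0,0,0], dp=[[0,0,0.01],[0,0,0.015],[0,0,0.02],[0,0,0.025],[0,0,0.025],[0,0,0.02],[0,0,0.01],[0,0,0],[0,0,0]], angular=[[0,0,0],[0,0,0],[0,0,0],[0,0,0],[0,0,0],[0,0,0],[0,0,0],[0,0,0],[0,0,0]])

```text
t: 21.22
ee_pos: [0.5025, 0.2323, 0.2845]
ee_rot: [180.0, -0.0, 30.7]
ft_force: [0.1, 0.2, -0.4]
width: 0.0857
```

Request:
servo_tool(jaw=[0,0,0,0,0,0,0,0,0,0], dp=[[0,-0.03,0],[0,-0.03,0],[0,-0.03,0],[0,-0.03,0],[0,-0.03,0],[0,-0.03,0],[0,-0.03,0],[0,-0.03,0],[0,0,0],[0,0,0]], angular=[[0,0,0],[0,0,0],[0,0,0],[0,0,0],[0,0,0],[0,0,0],[0,0,0],[0,0,0],[0,0,0],[0,0,0]])

```text
t: 22.05
ee_pos: [0.5014, -0.0089, 0.2823]
ee_rot: [-179.9, 0.1, 30.5]
ft_force: [-0.3, 0.5, 1.0]
width: 0.0852
```

```bash
python3 - <<'E'
from h import *
s=r.sense();print(s['t'],s['ee_pos'],s['ft_force'])
c=r.read_camera('top');i=c['image'][:,:,::-1];cv2.imwrite('pics/t12.png',i);cv2.imwrite('pics/t12z.png',cv2.resize(i[170:265,170:280],None,fx=6,fy=6,interpolation=cv2.INTER_CUBIC))
c=r.read_camera('scene');i=c['image'][:,:,::-1];cv2.imwrite('pics/s12z.png',cv2.resize(i[140:290,180:350],None,fx=4,fy=4,interpolation=cv2.INTER_CUBIC))
E
```

```text
22.05 [ 0.50143038 -0.00890765  0.28225025] [-0.25900737  0.51426696  1.04068589]
```

View pics/t12z.png

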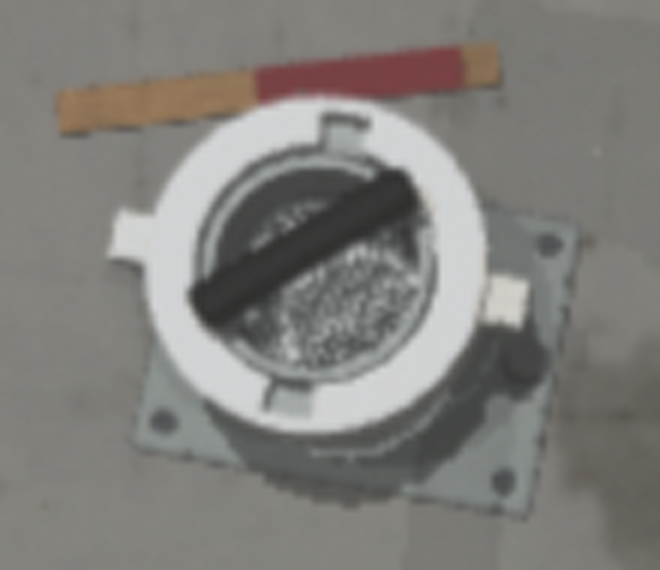

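View pics/s12z.png

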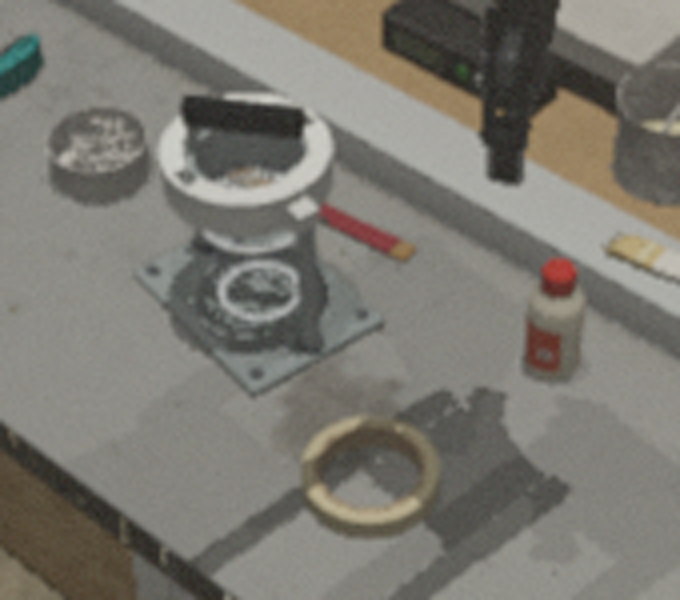

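Both views show the sieve concentric and level, turned clockwise from the gaps, with the cup and the other things where they were. I'll run one last numeric check with two-view rays to the bar ends.

```bash
python3 - <<'E'
from h import *
t=r.read_camera('top');s=r.read_camera('scene')
def pt(c,u,v,z=None):
    R=np.array(c['R']);o=-R.T@np.array(c['t']);d=R.T@np.array([(u-c['cx'])/c['fx'],(v-c['cy'])/c['fy'],1]);return o,d/np.linalg.norm(d)
E=[((170+200/6,170+305/6),(180+188/4,140+112/4)),((170+407/6,170+193/6),(180+300/4,140+118/4))]
P=[]
for a,b in E:
    o1,d1=pt(t,*a);o2,d2=pt(s,*b);A=np.c_[d1,-d2];k=np.linalg.lstsq(A,o2-o1,rcond=None)[0];p=(o1+k[0]*d1+o2+k[1]*d2)/2;P.append(p);print(p,np.linalg.norm(o1+k[0]*d1-o2-k[1]*d2))
d=P[1]-P[0];print('mid',(P[0]+P[1])/2,np.linalg.norm(d),np.degrees(np.arctan2(d[1],d[0])))
E
```

```text
[0.48558642 0.26198863 0.17376086] 0.004261741077933098
[0.52183906 0.19002866 0.18387042] 0.0052079737702139545
mid [0.50371274 0.22600864 0.17881564] 0.08120771712770734 -63.261537981375696
```

```bash
python3 - <<'E'
from cell import r
print(r.job_done())
E
```

```text
the job is handed in; nothing more can be done
None
```

I hung the sieve in the collar, twisted it clockwise until both lugs dropped into their notches, and handed the job in at about 22 s of the 56 s allowed.

**What I did**
- **Pickup:** I gripped the bar. The sieve turned out to sit about 4.7 mm off the tool centre along the bar, so I corrected for that before lowering.
- **Insertion:** The lugs went down through the gaps without contact, and I felt the ledge at tool height 0.1647 m.
- **Twist:** I turned it clockwise about the sieve's own axis, pressing with about 6–9 N. At about 47° the upward force fell to the free hanging weight.
- **Locking:** It then lowered freely by 5.0 mm, which is the depth of the notches. I opened the gripper and backed away.

**Last checks**
- Pictures from the top and scene cameras show the sieve concentric in the collar and turned about 50° from the gaps. The cup, bottle, tape and tin look to be where they started; I did not measure them.
- The largest force I read was about 19 N at the wrist, while closing on the bar on the bench. It stayed under 7 N in the collar. These are end-of-move readings, so brief peaks between them would not show.
- **Height:** the two-camera check put the middle of the bar at 0.179 m; 0.178 m is expected when home.
- **Disagreement:** the same check gave a 10 mm height difference between the bar's two ends, and the rays missed each other by 4–5 mm. I put this down to picking pixels by hand, because the sieve was held level the whole way down and looked level afterwards. I did not confirm the level to the 0.05 rad limit with a separate measurement.

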